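# Lock the grind setting of a hand coffee grinder in its bench holder

### The arm

A 6-joint arm with a two-finger parallel gripper is mounted at the origin on the work surface; the furniture and walls round the work are solid. World frame = base frame: x ahead of the robot, y to its left, z up, the work surface at z = 0. Lengths are in m, angles in degrees, forces in N, time in s.
With the tool pointing down it reaches from about 0.3 to 0.75 m from the base axis. Payload 8.5 kg.
Tool frame: the origin (TCP) lies on the centre line of the jaws, within the pads' length; the fingertips stand 25 mm ahead of it and the grasp point (between the pads) lies 6 mm ahead of it; z points along the fingers, y is the line along which they close (so a half turn about z gives the same grasp; the last joint's range is limited). The gripper opens to 85 mm and grips with 20 to 120 N. Pads are 22 mm wide; open, the fingers measure 114 mm over their backs; the gripper's body (76 mm by 85 mm) begins 54 mm behind the grasp point. The pads swing forward as they close: fully open they stand 13 mm farther back than shut.
Start: joints at [-79.028, 21.807, 74.336, -0, 83.858, -12.336], TCP at [0.218, -0.505, 0.256] pointing down, gripper open.
Joint ranges: [-178.18, 178.18], [-50.72, 133.34], [12.68, 142.11], [-81.47, 261.47], [9.98, 163.14], [-165.26, 165.26]. Speed limits (degrees/s): [136.94, 136.94, 180, 180, 180, 180].

### API

Orientations are given as a 3x3 rotation matrix whose columns are the frame's x, y, z axes.
In Python, from rig import telemetry, optics, env gives the robot as it stands.
- The arm moves only by the tool send_rows, never from a script. Its argument "deltas" is a list that holds one entry, the list of rows, each a list of 7 numbers: the shift along the tool's x, y, z in m, then the turn, a rotation vector about the tool's x, y, z in rad, then the opening, from -1 (shut) to 1 (fully open), so that 0 is half open. In form: [[[x, y, z, ax, ay, az, grip], ...]]. A call has 1 to 12 rows; each row shifts and turns the commanded pose from where the row before left it, along the tool's axes as they then stand; what a row does not reach is not made up. A row lasts 1/8 s, in which the tool goes at most 62.5 mm and 10.7 degrees, less where a joint would pass 70% of its speed; a pose out of reach is approached as far as the arm can. A call is refused whole if a number of a shift passes 0.0625 or a number of a turn 0.188, either way. A call with a gripper value outside its range is refused whole. The fingers move at their own pace and stop on an object; "squeeze" is the grip in N (left out, the last holds). Time passes only in rows, so rows that do not move let the fingers close. It gives the time, the measured TCP pose, the force, the opening and the grip force at its end, in the units of the state.
- telemetry.observe(): the state, without advancing time (a new reading comes with each control period).
- optics.get_image(name): name is "scene" or "top"; returns a dict with "image" (480x640x3 uint8, red, green, blue), "range_z" (480x640 float32, m along the optical axis (not along the pixel's ray), 0 where there is no reading), "K" (3x3 intrinsics, pixels), "rvec" (rotation vector, rad) and "tvec" (3), from world to camera coordinates, as OpenCV has them. Camera axes: x right, y down, z forward; pixel columns grow to the right and rows downward; lengths in m; the calibration is good to about 2 mm. A picture is of the moment at which its call begins.
- env.close_job(): hands the job in; it is judged then, once.
The state is a dict: "time_s": time; "q": joint angles; "qvel": joint speeds; "joint_efforts": joint torques, N m; "position": TCP position; "tool_rot": TCP orientation; "ft_force": force on the tool from outside, world axes, zero at the start; "wrist_torque": the same for the moment, N m; "grip_width": finger opening in m; "gripper_force": force on a finger pad.
Only numpy, scipy, OpenCV 4.12 (cv2) and the standard library are available. Lean on these libraries where they do the work, as an engineer would, in place of code of your own. Each camera call takes 0.05 s, during which the arm holds its last target. There are 200 camera calls.

### The job

Lock the grind setting of the hand coffee grinder. Stand it upright in its wooden bench holder so that the flats of its foot drop fully home in the pocket and keep the barrel from turning (ease it in, do not force it), then turn the knurled lock ring clockwise, seen from above, until it is firmly tight against the housing sleeve below it, but not so hard that the sleeve is dragged round off its setting. Leave the grinder standing in the holder and the other things on the worktop where they are.

Things in the scene. Friction and masses are not known exactly. Their poses are not given: they have to be found in the camera images.
- grinder: Barrel of a steel hand coffee grinder, 141 mm tall, about 0.6 kg, standing loose without crank and cup. Origin: centre of its underside, z up its axis. Foot: 28 mm high, 54 mm across along x, with two milled flats 40 mm apart facing +y and -y, lower rim chamfered 2.5 mm; a half turn about z fits as well. Then a 54 mm collar, the dark sleeve (54 mm wide, 33-88 mm up), lock ring, head.
- grinder_head (a point): Point on the barrel's axis 126 mm above its underside, in the smooth round head (46 mm wide, 106 to 134 mm up, part of the barrel; an 8 mm drive stub stands on it up to 141 mm). Good for gripping and carrying the grinder from above; the wider lock ring's top lies at 106 mm.
- ring_grip (a point): Point on the axis 98 mm above the underside, mid-height of the bright knurled lock ring (57 mm wide, 90-106 mm up); grip it across from above, fingers either side of the head. It runs against 0.12 N m (turns the barrel along if that is not held) and meets the sleeve after an unknown 0.25-1.25 rad clockwise; then torque jumps to 0.2 N m and climbs 6 N m per rad; 0.4 to 0.7 N m is firmly tight.
- ring_nip (a joint): How far (rad) the lock ring has been turned on, tightening, since it met the sleeve: 0 while it is slack, grows as it is turned clockwise; about 0.05 at 0.5 N m. When the ring is let go it may spring back to about 0.035, where the thread's friction (0.2 N m) keeps it. If the tool stops or eases back, that friction eases the felt torque by up to 0.4 N m.
- sleeve (a joint): Angle (rad) of the housing sleeve on the barrel, clockwise positive: the grind setting, 0 at the start. It only turns if more than about 1.0 N m is put on it through the tight ring.
- holder: Bench holder fixed to the worktop: dark wooden block 116 mm (x) by 96 mm (y), 40 mm high, with a steel lip plate round a rectangular pocket in the middle of its top. Origin: centre of its underside. Pocket: 56 mm along x, 42 mm along y, upright walls, 26 mm deep; the foot's flats go between its long walls with 1 mm to spare each side (play about 0.1 rad). Mouth chamfered 1.5 mm.
- holder_seat (a point): Centre of the pocket's floor, 14 mm above the worktop: where the centre of the grinder's underside stands when it is home. Axes as the holder's, z up.
- catch_cup: The grinder's steel catch cup, 52 mm wide, 52 mm tall, open at the top, standing; origin at the centre of its underside. To be left alone.
- crank: The grinder's crank, a steel arm 128 mm long lying flat with a wooden knob (up to 53 mm high) at its +y end; origin below the arm's middle. To be left alone.
- mug: Speckled stoneware mug, 95 mm wide (132 mm with handle), 113 mm tall; origin at the centre of its underside. To be left alone.
- copper_jar: Small glass jar with a copper lid, 62 mm wide, 60 mm tall; origin at the centre of its underside. To be left alone.

How it is judged:
By the outcome, as a careful person would: the job done as asked, in the order asked, and still so for the second after the job is handed in, with the robot touching nothing.
It also fails if it takes over 61 s, if anything falls off the work surface, if the arm or the gripper's body presses on something with over 40 N, if the wrist force passes 120 N, or if a joint passes its speed limit or range.

## Working session

There is one attempt and no reset: what is moved stays moved. The work goes in short steps, Python scripts to look and compute and a tool call to move; the robot and the scene stay as the last step left them, time stands still between calls to the robot, and variables do not carry over. Pictures are saved under pics/ and viewed, at most 10 in all, crops included, and the job is handed in when it is done.

Besides the shell and the picture viewer there is one more tool, called as a command line: name --argument value ..., lists and objects as JSON in quotes. send_rows: Moves the arm, as the interface text tells. Its arguments: {"type":"object","properties":{"deltas":{"type":"array"},"squeeze":{"type":"number"}},"required":["deltas"]}

```bash
mkdir -p pics; cat > h.py <<'E'
import numpy as np,cv2
from rig import telemetry,optics,env
def grab(n):
    d=optics.get_image(n);R,_=cv2.Rodrigues(np.array(d["rvec"],float));t=np.array(d["tvec"],float).ravel()
    return d,R,t
def world(d,R,t):
    K=d["K"];z=d["range_z"];v,u=np.mgrid[:480,:640]
    P=np.stack([(u-K[0,2])/K[0,0]*z,(v-K[1,2])/K[1,1]*z,z],-1)
    W=(P-t)@R; W[z==0]=np.nan
    return W
E
python3 - <<'E'
from h import *
for n in("scene","top"):
    d,R,t=grab(n);cv2.imwrite(f"pics/{n}0.png",d["image"][...,::-1]);print(n,-R.T@t,R[2],(d["range_z"]>0).mean(),d["K"][0,0])
s=telemetry.observe();print(s)
E
```

```text
scene [-0.2913034   0.69806159  0.61160395] [ 0.70978155 -0.55274971 -0.43666682] 0.9008821614583333 594.1055061357156
top [0.37270464 0.03430109 1.22053344] [ 0.18892474 -0.02638639 -0.981637  ] 0.9961100260416667 596.029155562175
{'time_s': 0.1, 'q': array([-7.90289411e+01,  2.18377521e+01,  7.43782871e+01, -9.20282468e-04,
        8.38568825e+01, -1.23340335e+01]), 'qvel': array([ 0.0249743 , -0.06539302, -0.1741897 , -0.0017855 ,  0.01670934,
       -0.05095108]), 'joint_efforts': array([ 4.16946423e-03, -4.49221158e+01, -2.31655151e+01, -1.05510364e-04,
        3.64455758e-03, -2.24223925e-06]), 'position': array([ 0.21756209, -0.50490219,  0.25578016]), 'tool_rot': array([[ 9.18410571e-01,  3.95628559e-01, -2.57893696e-04],
       [ 3.95628560e-01, -9.18409761e-01,  1.24642244e-03],
       [ 2.56268225e-04, -1.24675766e-03, -9.99999190e-01]]), 'ft_force': array([-0.58484804, -0.17667875,  0.16031078]), 'wrist_torque': array([ 0.04041834, -0.00853878, -0.02107096]), 'gripper_force': 0.0, 'grip_width': 0.08530239560354232}
```

View pics/scene0.png

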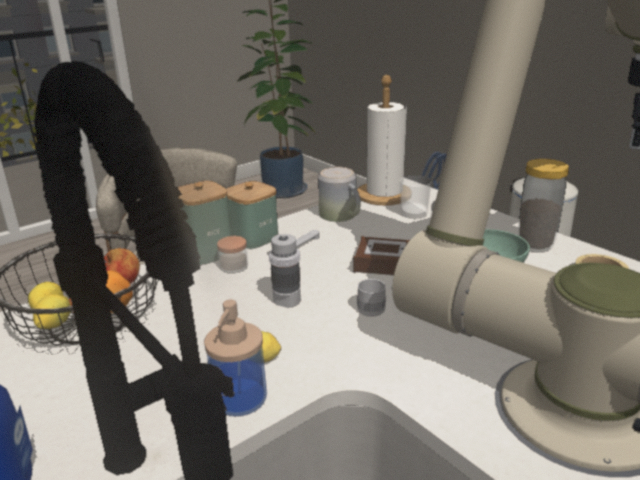

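View pics/top0.png

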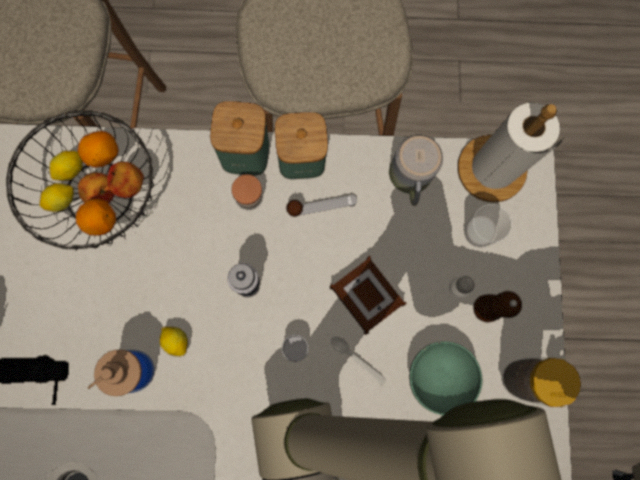

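Scene view: the grinder stands at (286,270), with the holder at (382,255). Top view: grinder head at (243,280), holder at (367,295), cup at (294,347), crank at about (320,205). The arm doesn't cover any of them.

```bash
python3 - <<'E'
from h import *
np.set_printoptions(precision=4,suppress=True)
d,R,t=grab("top");W=world(d,R,t);im=d["image"]
def box(a,b,c,e): return W[b:e,a:c].reshape(-1,3),im[b:e,a:c].reshape(-1,3)
P,_=box(215,250,275,310)
for lo,hi in((.098,.112),(.128,.15)):
    q=P[(P[:,2]>lo)&(P[:,2]<hi)]
    (c,r)=cv2.minEnclosingCircle(q[:,:2].astype(np.float32));print("grinder",lo,len(q),q.mean(0),c,r)
print("table z",np.nanmedian(W[300:330,200:270,2]))
P,_=box(325,250,410,340)
q=P[(P[:,2]>.034)&(P[:,2]<.05)];r=cv2.minAreaRect(q[:,:2].astype(np.float32));print("holder",len(q),np.median(q[:,2]),r)
# pocket hole
v,u=np.mgrid[:480,:640];lowm=(W[...,2]<.032)
m=np.zeros((480,640),np.uint8);m[250:340,325:410]=((W[250:340,325:410,2]>.034))*255
cs,h=cv2.findContours(m,cv2.RETR_CCOMP,cv2.CHAIN_APPROX_NONE)
K=d["K"]
def ray(px,z):
    o=-R.T@t;dr=(np.linalg.inv(K)@np.c_[px,np.ones(len(px))].T).T@R
    return o+dr*((z-o[2])/dr[:,2])[:,None]
for c,hh in zip(cs,h[0]):
    if len(c)>25: print("contour",hh[3],len(c),cv2.minAreaRect(ray(c[:,0].astype(float),.04)[:,:2].astype(np.float32)))
# scene
d,R,t=grab("scene");W=world(d,R,t);im=d["image"]
P=W[225:315,260:310].reshape(-1,3)
P=P[(P[:,2]>.006)&np.isfinite(P[:,0])]
for lo,hi in((.004,.026),(.035,.085),(.092,.104),(.108,.133)):
    q=P[(P[:,2]>lo)&(P[:,2]<hi)];print("scene",lo,len(q),np.median(q,0))
    if lo<.09:
        A=np.c_[2*q[:,:2],np.ones(len(q))];x=np.linalg.lstsq(A,(q[:,:2]**2).sum(1),rcond=None)[0];print(x[:2],np.sqrt(x[2]+x[:2]@x[:2]))
    if lo==.004: np.save("foot.npy",q)
cv2.imwrite("pics/s1.png",cv2.resize(im[220:310,250:420,::-1],None,fx=4.5,fy=4.5,interpolation=cv2.INTER_CUBIC))
P=W[225:285,345:425].reshape(-1,3);q=P[(P[:,2]>.036)&(P[:,2]<.05)];print("holder scene",len(q),cv2.minAreaRect(q[:,:2].astype(np.float32)))
E
```

```text
grinder 0.098 220 [0.511  0.1474 0.1055] (0.5179632902145386, 0.1534314900636673) 0.029225677251815796
grinder 0.128 486 [0.5173 0.1526 0.1343] (0.517953097820282, 0.1530052274465561) 0.023213937878608704
table z -0.00011830074682854345
holder 2188 0.03848832890603672 ((0.4992362856864929, -0.09131188690662384), (0.12195800244808197, 0.10186607390642166), 38.472251892089844)
contour -1 191 ((0.4989742040634155, -0.09103619307279587), (0.12192389369010925, 0.10152342915534973), 38.41301727294922)
contour 0 86 ((0.49957388639450073, -0.09063596278429031), (0.06091558560729027, 0.04614768549799919), 40.14021682739258)
scene 0.004 496 [0.5966 0.0996 0.0152]
[0.6192 0.097 ] 0.13623377908348577
scene 0.035 769 [0.4959 0.1645 0.0574]
[0.6103 0.0866] 0.13760134756343995
scene 0.092 201 [0.4932 0.1682 0.0983]
scene 0.108 370 [0.4997 0.1636 0.1228]
holder scene 753 ((0.46440747380256653, -0.036804474890232086), (0.10707750916481018, 0.22351902723312378), 37.540771484375)
```

View pics/s1.png

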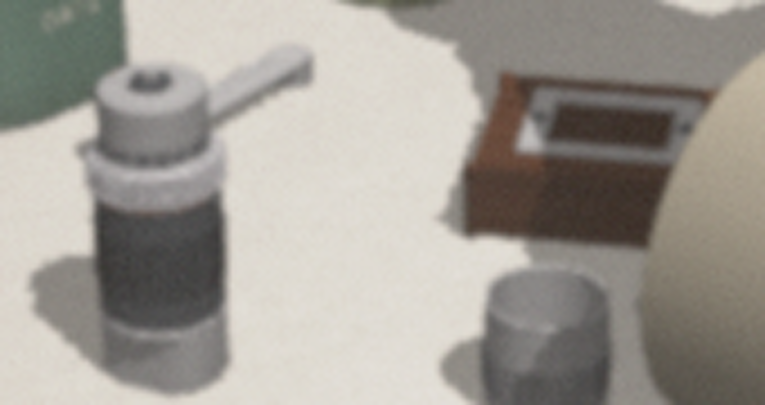

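The grinder is upright with the ring at crop (157,178). The foot's lower rim is visible at crop (165,375), with a flat suggested by its shading. Next I'll find the direction of the flats from the foot's points.

```bash
python3 - <<'E'
from h import *
np.set_printoptions(precision=1,suppress=True,linewidth=150)
c=np.array([.518,.153]);A={}
for k in range(6):
    d,R,t=grab("scene");W=world(d,R,t)
    P=W[225:320,255:320].reshape(-1,3);P=P[np.hypot(*(P[:,:2]-c).T)<.035]
    for n,lo,hi in(("foot",.005,.026),("slv",.04,.085)):
        q=P[(P[:,2]>lo)&(P[:,2]<hi)];A.setdefault(n,[]).append(q[:,:2]-c)
for n in A:
    q=np.concatenate(A[n]);a=np.degrees(np.arctan2(q[:,1],q[:,0]))%360;r=np.hypot(*q.T)*1000
    print(n,len(q))
    for b in range(30,260,10):
        m=(a>=b)&(a<b+10)
        if m.sum()>5: print(b,m.sum(),np.median(r[m]).round(1),end=" | ")
    print()
    # support function: max extent by direction
    th=np.radians(np.arange(60,220,10));print([ (int(np.degrees(x)+.5),round(1000*np.percentile(q@[np.cos(x),np.sin(x)],97),1)) for x in th])
E
```

```text
foot 1520
60 22 24.9 | 70 66 24.8 | 80 90 23.5 | 90 93 22.6 | 100 78 21.4 | 110 80 20.8 | 120 84 21.4 | 130 90 22.6 | 140 133 24.0 | 150 146 26.6 | 160 165 28.8 | 170 137 29.3 | 180 125 29.6 | 190 90 29.2 | 200 69 29.3 | 210 50 28.9 | 
[(60, np.float64(24.3)), (70, np.float64(24.9)), (80, np.float64(24.9)), (90, np.float64(24.5)), (100, np.float64(23.7)), (110, np.float64(23.0)), (120, np.float64(23.8)), (130, np.float64(25.8)), (140, np.float64(27.9)), (150, np.float64(29.6)), (160, np.float64(30.3)), (170, np.float64(30.8)), (180, np.float64(30.7)), (190, np.float64(30.4)), (200, np.float64(29.9)), (210, np.float64(29.3))]
slv 3724
60 28 25.9 | 70 80 26.0 | 80 131 26.3 | 90 174 26.7 | 100 221 27.1 | 110 254 27.5 | 120 308 28.3 | 130 333 28.7 | 140 361 29.0 | 150 346 29.1 | 160 341 29.6 | 170 308 29.4 | 180 263 29.4 | 190 223 29.4 | 200 169 29.4 | 210 116 29.1 | 220 56 29.2 | 230 10 29.1 | 
[(60, np.float64(24.6)), (70, np.float64(25.7)), (80, np.float64(26.3)), (90, np.float64(27.1)), (100, np.float64(27.9)), (110, np.float64(28.8)), (120, np.float64(29.6)), (130, np.float64(30.3)), (140, np.float64(30.6)), (150, np.float64(31.0)), (160, np.float64(31.1)), (170, np.float64(31.0)), (180, np.float64(30.9)), (190, np.float64(30.4)), (200, np.float64(30.1)), (210, np.float64(29.6))]
```

```bash
python3 - <<'E'
from h import *
from scipy.optimize import least_squares as LS
np.set_printoptions(precision=4,suppress=True,linewidth=150)
c=np.array([.518,.153]);F=[];S=[]
for k in range(10):
    d,R,t=grab("scene");W=world(d,R,t)
    P=W[225:320,255:320].reshape(-1,3);P=P[np.hypot(*(P[:,:2]-c).T)<.035]
    F.append(P[(P[:,2]>.006)&(P[:,2]<.025),:2]);S.append(P[(P[:,2]>.04)&(P[:,2]<.085),:2])
F=np.concatenate(F);S=np.concatenate(S)
cc=LS(lambda x:np.hypot(*(S-x).T)-.027,c,loss='soft_l1',f_scale=.001).x;print("centre scene",cc)
q=F-cc;a=np.degrees(np.arctan2(q[:,1],q[:,0]))
for lo,hi in((85,140),(90,145),(80,135)):
    m=(a>lo)&(a<hi);v=cv2.fitLine(q[m].astype(np.float32),cv2.DIST_HUBER,0,.001,.001).ravel()
    print("flat dir",np.degrees(np.arctan2(v[1],v[0]))%180,"dist",abs(v[0]*v[3]-v[1]*v[2]))
# model fit: foot = circle r27 clipped by flats at 20 -> radial distance
def res(p):
    u=q-p[1:3];r=np.hypot(*u.T);al=np.arctan2(u[:,1],u[:,0])-p[0]
    return r-np.minimum(.027,.02/np.maximum(abs(np.sin(al)),1e-3))
for a0 in(10,25,40):
    s=LS(res,[np.radians(a0),0,0],x_scale=[.1,.001,.001],loss='soft_l1',f_scale=.001);print("x-axis",np.degrees(s.x[0]),s.x[1:],s.cost)
# lip plate orientation, top
H=[];
for k in range(6):
    d,R,t=grab("top");W=world(d,R,t);P=W[250:340,325:410].reshape(-1,3);q=P[(P[:,2]>.034)&(P[:,2]<.05)];r=cv2.minAreaRect(q[:,:2].astype(np.float32))
    p=P[P[:,2]<.028];p=p[np.hypot(*(p[:,:2]-[.499,-.091]).T)<.036]
    lo=cv2.minAreaRect(p[:,:2].astype(np.float32)) if len(p)>5 else None
    print(r,len(p),lo)
# grey plate by colour
im=d["image"].astype(int);
E
```

```text
centre scene [0.5155 0.1527]
flat dir 24.811623 dist 0.020171957
flat dir 24.370708 dist 0.020209001
flat dir 24.822815 dist 0.020150185
x-axis 24.562496237590732 [ 0.0002 -0.0001] 0.0016318884804573785
x-axis 24.562496055057274 [ 0.0002 -0.0001] 0.0016318884804573809
x-axis 24.562495008157228 [ 0.0002 -0.0001] 0.0016318884804574294
((0.4994157552719116, -0.09147246181964874), (0.12265525758266449, 0.10134749859571457), 38.23007583618164) 561 ((0.5002413988113403, -0.09210807085037231), (0.05609353631734848, 0.041378796100616455), 38.394386291503906)
((0.4990841746330261, -0.0911215990781784), (0.12211622297763824, 0.1015014573931694), 38.43813705444336) 555 ((0.500259518623352, -0.09208158403635025), (0.05606917291879654, 0.04086771607398987), 38.52302169799805)
((0.49894070625305176, -0.09087345004081726), (0.1221567839384079, 0.10273774713277817), 38.54439163208008) 561 ((0.5001974105834961, -0.09208602458238602), (0.05605262890458107, 0.04132579267024994), 38.3975715637207)
((0.4992658495903015, -0.09131963551044464), (0.12250317633152008, 0.10160502791404724), 38.23206329345703) 561 ((0.5002275109291077, -0.09204629063606262), (0.0561591312289238, 0.04124043881893158), 38.4249153137207)
((0.49921321868896484, -0.0911620557308197), (0.12208577990531921, 0.10162339359521866), 38.453941345214844) 560 ((0.5003061890602112, -0.09218662977218628), (0.05604841187596321, 0.041117213666439056), 38.35264587402344)
((0.4993540942668915, -0.09153518825769424), (0.12224677950143814, 0.10195916891098022), 38.327667236328125) 556 ((0.5006510615348816, -0.09264419972896576), (0.05601826310157776, 0.0400543175637722), 38.472129821777344)
```

```bash
python3 - <<'E'
from h import *
d,R,t=grab("top");W=world(d,R,t).reshape(-1,3);a=np.array([.2176,-.505]);b=np.array([.517,.153]);u=(b-a)/np.linalg.norm(b-a)
e=W[:,:2]-a;s=e@u;n=abs(e@[-u[1],u[0]])
for k in np.arange(-.05,.8,.05):
    m=(s>k)&(s<k+.05)&(n<.12)
    if m.sum():
        q=W[m];i=np.nanargmax(q[:,2]);print(round(k,2),q[i].round(3))
m=(W[:,2]>.12)&(W[:,2]<.4)
for nm,box in(("mug",(385,130,445,200)),("yellowjar",(500,340,590,410))):
    Q=W.reshape(480,640,3)[box[1]:box[3],box[0]:box[2]].reshape(-1,3);i=np.nanargmax(Q[:,2]);print(nm,Q[i])
E
```

```text
-0.05 [ 0.157 -0.483  0.006]
0.0 [ 0.208 -0.458  0.303]
0.05 [ 0.204 -0.441  0.297]
0.1 [ 0.248 -0.357  0.505]
0.15 [ 0.344 -0.385  0.195]
0.2 [ 0.34  -0.304  0.064]
0.25 [ 0.272 -0.2    0.657]
0.3 [ 0.275 -0.149  0.688]
0.35 [ 0.298 -0.144  0.69 ]
0.4 [ 0.311 -0.104  0.675]
0.45 [ 0.475 -0.111  0.046]
0.5 [ 0.536 -0.085  0.046]
0.55 [0.4   0.03  0.058]
0.6 [0.405 0.072 0.054]
0.65 [0.51  0.131 0.117]
0.7 [0.515 0.154 0.143]
0.75 [0.531 0.178 0.107]
mug [ 0.72726372 -0.17531349  0.11814652]
yellowjar [ 0.32995099 -0.14658384  0.66526361]
```

send_rows --deltas '[[[0.0446, -0.0405, -0.002, 0, 0, 0, 1], [0.0446, -0.0405, -0.002, 0, 0, 0, 1], [0.0446, -0.0405, 0, 0, 0, 0, 1], [0.0446, -0.0405, 0, 0, 0, 0, 1], [0.0446, -0.0405, 0, 0, 0, 0, 1], [0.0446, -0.0405, 0, 0, 0, 0, 1], [0.0446, -0.0405, 0, 0, 0, 0, 1], [0.0446, -0.0405, 0, 0, 0, 0, 1], [0.0446, -0.0405, 0, 0, 0, 0, 1], [0.0446, -0.0405, 0, 0, 0, 0, 1], [0.0446, -0.0405, 0.004, 0, 0, 0, 1], [0.0446, -0.0405, 0, 0, 0, 0, 1]]]' --squeeze 40

```text
time_s: 2.85
position: [0.5173, 0.1551, 0.2562]
tool_rot: [[0.918, 0.396, 0.0], [0.396, -0.918, -0.0], [-0.0, 0.0, -1.0]]
ft_force: [0.8, -1.1, 0.4]
grip_width: 0.0853
gripper_force: 0.0
```

send_rows --deltas '[[[0, 0.0015, 0.03, 0, 0, 0, 1], [0, 0, 0.04, 0, 0, 0, 1], [0, 0, 0.03, 0, 0, 0, 1], [0, 0, 0.015, 0, 0, 0, 1], [0, 0, 0.007, 0, 0, 0, 1], [0, 0, 0, 0, 0, 0, 1]]]'

```text
time_s: 3.6
position: [0.5178, 0.1516, 0.1348]
tool_rot: [[0.918, 0.396, 0.001], [0.396, -0.918, 0.0], [0.001, 0.0, -1.0]]
ft_force: [0.1, -0.2, -0.2]
grip_width: 0.0856
gripper_force: 0.0
```

```bash
python3 - <<'E'
from h import *
d,R,t=grab("scene");cv2.imwrite("pics/s2.png",cv2.resize(d["image"][180:310,220:350,::-1],None,fx=4,fy=4,interpolation=cv2.INTER_CUBIC))
s=telemetry.observe();print(s["position"],s["ft_force"])
E
```

```text
[0.5178644  0.15163027 0.13514669] [-0.43771609 -0.16181262  0.4392783 ]
```

View pics/s2.png

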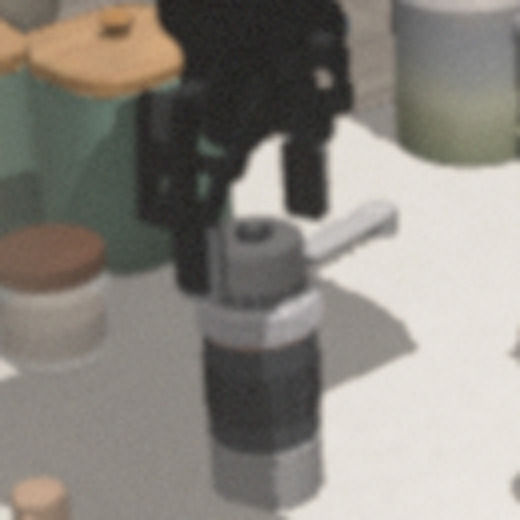

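The fingers straddle the head, left at crop (195,250) and right at (305,180), with the tips above the ring. Closing now.

send_rows --deltas '[[[0, 0, 0, 0, 0, 0, -0.2], [0, 0, 0, 0, 0, 0, -0.2], [0, 0, 0, 0, 0, 0, -0.2], [0, 0, 0, 0, 0, 0, -0.2], [0, 0, 0, 0, 0, 0, -0.2], [0, 0, 0, 0, 0, 0, -0.2]]]' --squeeze 60

```text
time_s: 4.4
position: [0.5177, 0.1518, 0.1351]
tool_rot: [[0.918, 0.396, 0.001], [0.396, -0.918, 0.0], [0.001, 0.0, -1.0]]
ft_force: [-1.3, -0.2, 6.0]
grip_width: 0.0442
gripper_force: 61.1
```

send_rows --deltas '[[[0, 0, -0.015, 0, 0, 0, -0.2], [0, 0, -0.03, 0, 0, 0, -0.2], [0, 0, -0.03, 0, 0, -0.12, -0.2], [0, 0, 0, 0, 0, -0.12, -0.2], [-0.02, 0.023, 0, 0, 0, 0, -0.2], [-0.032, 0.0366, 0, 0, 0, 0, -0.2], [-0.032, 0.0366, 0, 0, 0, 0, -0.2], [-0.032, 0.0366, 0, 0, 0, 0, -0.2], [-0.025, 0.028, 0, 0, 0, 0, -0.2], [-0.015, 0.0165, 0, 0, 0, 0, -0.2], [-0.005, 0.0057, 0, 0, 0, 0, -0.2], [0, 0, 0, 0, 0, 0, -0.2]]]'

```text
time_s: 5.9
position: [0.4991, -0.0912, 0.2093]
tool_rot: [[0.798, 0.602, -0.001], [0.602, -0.798, 0.001], [-0.0, -0.001, -1.0]]
ft_force: [0.0, 0.5, -7.0]
grip_width: 0.0443
gripper_force: 63.2
```

```bash
cat > foot.py <<'E'
from h import *
from scipy.optimize import least_squares as LS
def meas(base,n=4,floor=None):
    S=[];F=[]
    for k in range(n):
        d,R,t=grab("scene");W=world(d,R,t).reshape(-1,3)
        p=telemetry.observe()["position"]
        P=W[np.hypot(*(W[:,:2]-p[:2]).T)<.04]
        S.append(P[(P[:,2]>base+.04)&(P[:,2]<base+.085),:2]);F.append(P[(P[:,2]>base+.006)&(P[:,2]<base+.025)])
    S=np.concatenate(S);F=np.concatenate(F)
    c=LS(lambda x:np.hypot(*(S-x).T)-.027,p[:2],loss='soft_l1',f_scale=.001).x
    q=F[:,:2]-c
    def res(v):
        u=q-v[1:3];r=np.hypot(*u.T);al=np.arctan2(u[:,1],u[:,0])-v[0]
        return r-np.minimum(.027,.02/np.maximum(abs(np.sin(al)),1e-3))
    s=LS(res,[np.radians(38),0,0],x_scale=[.1,.001,.001],loss='soft_l1',f_scale=.001)
    print("scene sleeve c",c.round(4),len(S),"foot xaxis",np.degrees(s.x[0]).round(1),s.x[1:].round(4),len(F))
E
python3 - <<'E'
from foot import *
s=telemetry.observe();print(s["time_s"],s["position"],s["tool_rot"][:,0],s["ft_force"],s["wrist_torque"])
meas(s["position"][2]-.135)
d,R,t=grab("scene");cv2.imwrite("pics/s3.png",cv2.resize(d["image"][150:300,320:470,::-1],None,fx=4,fy=4,interpolation=cv2.INTER_CUBIC))
W=world(d,R,t);P=W.reshape(-1,3);q=P[np.hypot(*(P[:,:2]-s["position"][:2]).T)<.03];print(np.percentile(q[:,2],[1,3,10]))
E
```

```text
5.9 [ 0.4990671  -0.09122324  0.20932165] [ 7.98273091e-01  6.02295656e-01 -1.18268916e-04] [ 0.0249693   0.5162767  -6.97185339] [ 0.04093474 -0.01860822 -0.00039509]
scene sleeve c [ 0.4968 -0.0903] 1139 foot xaxis 36.6 [-0.0007  0.0003] 525
[0.01809565 0.02037603 0.03024123]
```

View pics/s3.png

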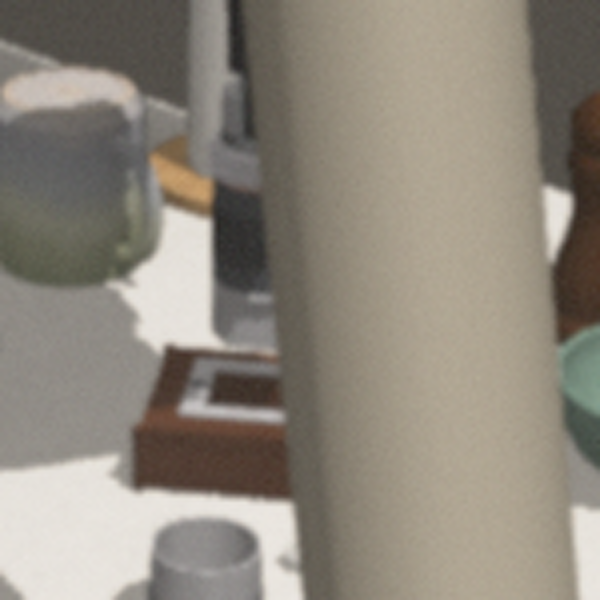

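The grinder hovers over the pocket, with its foot at crop (245,320) and the lip at (235,390). It is partly hidden by the arm. Yaw and position agree within tolerance, so I'm lowering it gently.

send_rows --deltas '[[[-0.0006, 0.0004, 0.01, 0, 0, 0, -0.2], [0, 0, 0.012, 0, 0, 0, -0.2], [0, 0, 0.006, 0, 0, 0, -0.2], [0, 0, 0.003, 0, 0, 0, -0.2], [0, 0, 0.002, 0, 0, 0, -0.2], [0, 0, 0.0015, 0, 0, 0, -0.2], [0, 0, 0.0015, 0, 0, 0, -0.2], [0, 0, 0, 0, 0, 0, -0.2]]]'

```text
time_s: 7.15
position: [0.499, -0.0921, 0.1733]
tool_rot: [[0.798, 0.603, 0.0], [0.603, -0.798, 0.0], [0.0, -0.0, -1.0]]
ft_force: [-0.5, -0.1, -6.8]
grip_width: 0.0439
gripper_force: 63.3
```

send_rows --deltas '[[[0, 0, 0.0015, 0, 0, 0, -0.2], [0, 0, 0.0015, 0, 0, 0, -0.2], [0, 0, 0.0015, 0, 0, 0, -0.2], [0, 0, 0, 0, 0, 0, -0.2]]]'

```text
time_s: 7.65
position: [0.4989, -0.0921, 0.1687]
tool_rot: [[0.798, 0.603, -0.0], [0.603, -0.798, 0.0], [-0.0, -0.0, -1.0]]
ft_force: [-0.3, -1.0, -7.2]
grip_width: 0.0441
gripper_force: 63.3
```

send_rows --deltas '[[[0, 0, 0.002, 0, 0, 0, -0.2], [0, 0, 0.002, 0, 0, 0, -0.2], [0, 0, 0.002, 0, 0, 0, -0.2], [0, 0, 0.002, 0, 0, 0, -0.2], [0, 0, 0.002, 0, 0, 0, -0.2], [0, 0, 0, 0, 0, 0, -0.2]]]'

```text
time_s: 8.4
position: [0.4989, -0.0921, 0.1587]
tool_rot: [[0.798, 0.603, -0.0], [0.603, -0.798, 0.0], [-0.0, -0.0, -1.0]]
ft_force: [0.5, 0.5, -7.6]
grip_width: 0.0445
gripper_force: 63.3
```

send_rows --deltas '[[[0, 0, 0.002, 0, 0, 0, -0.2], [0, 0, 0.002, 0, 0, 0, -0.2], [0, 0, 0.002, 0, 0, 0, -0.2], [0, 0, 0.0015, 0, 0, 0, -0.2], [0, 0, 0.001, 0, 0, 0, -0.2], [0, 0, 0, 0, 0, 0, -0.2]]]'

```text
time_s: 9.15
position: [0.499, -0.0921, 0.1503]
tool_rot: [[0.798, 0.603, -0.0], [0.603, -0.798, 0.0], [-0.0, -0.0, -1.0]]
ft_force: [-0.1, 0.3, -6.6]
grip_width: 0.0442
gripper_force: 63.3
```

send_rows --deltas '[[[0, 0, 0.0006, 0, 0, 0, -0.2], [0, 0, 0.0006, 0, 0, 0, -0.2], [0, 0, 0.0005, 0, 0, 0, -0.2], [0, 0, 0, 0, 0, 0, -0.2]]]'

```text
time_s: 9.65
position: [0.4991, -0.0921, 0.1492]
tool_rot: [[0.798, 0.603, 0.001], [0.603, -0.798, -0.0], [0.001, 0.001, -1.0]]
ft_force: [-2.4, 2.2, 3.3]
grip_width: 0.0439
gripper_force: 64.1
```

send_rows --deltas '[[[0, 0, 0, 0, 0, 0, 0.3], [0, 0, 0, 0, 0, 0, 1], [0, 0, 0, 0, 0, 0, 1], [0, 0, 0, 0, 0, 0, 1], [0, 0, 0, 0, 0, 0, 1], [0, 0, 0, 0, 0, 0, 1]]]'

```text
time_s: 10.4
position: [0.499, -0.0921, 0.1486]
tool_rot: [[0.798, 0.603, 0.0], [0.603, -0.798, -0.0], [0.0, 0.0, -1.0]]
ft_force: [-1.1, -0.9, 0.6]
grip_width: 0.0851
gripper_force: 0.0
```

```bash
python3 - <<'E'
from foot import *
s=telemetry.observe();print(s["time_s"],s["position"],s["ft_force"],s["wrist_torque"],s["grip_width"],s["q"])
meas(.014,2)
E
```

```text
10.4 [ 0.49900596 -0.09212056  0.14864161] [-1.13694175 -0.88264961  0.58036845] [ 0.01217768 -0.00624127 -0.0253846 ] 0.08510655908817191 [-2.38483339e+01  2.39195735e+01  9.07317483e+01  3.76758144e-04
  6.53465568e+01  2.90933758e+01]
scene sleeve c [ 0.4964 -0.0914] 527 foot xaxis 6.3 [0.002  0.0109] 177
```

send_rows --deltas '[[[0, 0, 0.01, 0, 0, 0, 1], [0, 0, 0.012, 0, 0, 0, 1], [0, 0, 0.0065, 0, 0, 0, 1], [0, 0, 0, 0, 0, 0, 1], [0, 0, 0, 0, 0, 0, 0.3], [0, 0, 0, 0, 0, 0, 0.0], [0, 0, 0, 0, 0, 0, 0.0], [0, 0, 0, 0, 0, 0, 0.0], [0, 0, 0, 0, 0, 0, 0], [0, 0, 0, 0, 0, 0, 0]]]' --squeeze 60

```text
time_s: 11.75
position: [0.4991, -0.0921, 0.1209]
tool_rot: [[0.798, 0.603, 0.001], [0.603, -0.798, -0.0], [0.001, 0.001, -1.0]]
ft_force: [-1.1, 0.9, 4.4]
grip_width: 0.0554
gripper_force: 62.3
```

```bash
cat > st.py <<'E'
from rig import telemetry
import numpy as np
s=telemetry.observe();R=s["tool_rot"];print(s["time_s"],"pos",s["position"].round(4),"psi",np.degrees(np.arctan2(R[1,0],R[0,0])).round(2),"F",s["ft_force"].round(1),"T",s["wrist_torque"].round(3),"w",round(s["grip_width"],4),round(s["gripper_force"],1),"q6",s["q"][5].round(1))
E
python3 st.py
```

```text
11.75 pos [ 0.4991 -0.0921  0.1209] psi 37.06 F [-1.1  0.9  4.4] T [0.212 0.237 0.007] w 0.0554 62.3 q6 29.1
```

send_rows --deltas '[[[0, 0, 0, 0, 0, 0.04, 0], [0, 0, 0, 0, 0, 0.05, 0], [0, 0, 0, 0, 0, 0.05, 0], [0, 0, 0, 0, 0, 0.05, 0]]]'

```text
time_s: 12.25
position: [0.4997, -0.0922, 0.1209]
tool_rot: [[0.898, 0.44, 0.002], [0.44, -0.898, -0.001], [0.002, 0.002, -1.0]]
ft_force: [0.3, 1.1, 4.1]
grip_width: 0.0553
gripper_force: 62.7
```

```bash
python3 st.py
```

```text
12.25 pos [ 0.4997 -0.0922  0.1209] psi 26.1 F [0.3 1.1 4.1] T [ 0.094 -0.197  0.12 ] w 0.0553 62.7 q6 40.1
```

send_rows --deltas '[[[0, 0, 0, 0, 0, 0.025, 0], [0, 0, 0, 0, 0, 0.025, 0], [0, 0, 0, 0, 0, 0.025, 0]]]'

```text
time_s: 12.62
position: [0.4996, -0.0922, 0.1209]
tool_rot: [[0.928, 0.372, 0.002], [0.372, -0.928, -0.001], [0.002, 0.001, -1.0]]
ft_force: [1.8, 1.5, 6.1]
grip_width: 0.055
gripper_force: 62.9
```

```bash
python3 st.py
```

```text
12.625 pos [ 0.4996 -0.0922  0.1209] psi 21.85 F [1.8 1.5 6.1] T [ 0.188 -0.221  0.075] w 0.055 62.9 q6 44.3
```

send_rows --deltas '[[[0, 0, 0, 0, 0, 0.02, 0], [0, 0, 0, 0, 0, 0.02, 0]]]'

```text
time_s: 12.88
position: [0.4996, -0.0922, 0.1208]
tool_rot: [[0.942, 0.335, 0.002], [0.335, -0.942, -0.001], [0.002, 0.001, -1.0]]
ft_force: [1.2, 1.0, 4.9]
grip_width: 0.0551
gripper_force: 62.9
```

```bash
python3 st.py
```

```text
12.875 pos [ 0.4996 -0.0922  0.1208] psi 19.56 F [1.2 1.  4.9] T [ 0.167 -0.259  0.127] w 0.0551 62.9 q6 46.6
```

send_rows --deltas '[[[0, 0, 0, 0, 0, 0.025, 0], [0, 0, 0, 0, 0, 0.025, 0], [0, 0, 0, 0, 0, 0.025, 0]]]'

```text
time_s: 13.25
position: [0.4996, -0.0922, 0.1209]
tool_rot: [[0.965, 0.263, 0.002], [0.263, -0.965, -0.001], [0.002, 0.001, -1.0]]
ft_force: [1.2, 1.6, 6.9]
grip_width: 0.0553
gripper_force: 62.9
```

```bash
python3 st.py
```

```text
13.25 pos [ 0.4996 -0.0922  0.1209] psi 15.26 F [1.2 1.6 6.9] T [ 0.163 -0.221  0.127] w 0.0553 62.9 q6 50.9
```

send_rows --deltas '[[[0, 0, 0, 0, 0, 0.025, 0], [0, 0, 0, 0, 0, 0.025, 0], [0, 0, 0, 0, 0, 0.025, 0]]]'

```text
time_s: 13.62
position: [0.4995, -0.0922, 0.1208]
tool_rot: [[0.982, 0.19, 0.002], [0.19, -0.982, -0.001], [0.002, 0.001, -1.0]]
ft_force: [1.7, 1.1, 5.7]
grip_width: 0.0551
gripper_force: 63.0
```

```bash
python3 st.py
```

```text
13.625 pos [ 0.4995 -0.0922  0.1208] psi 10.96 F [1.7 1.1 5.7] T [ 0.137 -0.213  0.131] w 0.0551 63.0 q6 55.2
```

send_rows --deltas '[[[0, 0, 0, 0, 0, 0.025, 0], [0, 0, 0, 0, 0, 0.025, 0], [0, 0, 0, 0, 0, 0.025, 0]]]'

```text
time_s: 14.0
position: [0.4995, -0.0922, 0.1209]
tool_rot: [[0.993, 0.116, 0.002], [0.116, -0.993, -0.001], [0.002, 0.001, -1.0]]
ft_force: [1.4, 2.6, 6.7]
grip_width: 0.0547
gripper_force: 63.0
```

```bash
python3 st.py
```

```text
14.0 pos [ 0.4995 -0.0922  0.1209] psi 6.66 F [1.4 2.6 6.7] T [ 0.114 -0.237  0.173] w 0.0547 63.0 q6 59.5
```

send_rows --deltas '[[[0, 0, 0, 0, 0, 0.02, 0], [0, 0, 0, 0, 0, 0.02, 0]]]'

```text
time_s: 14.25
position: [0.4995, -0.0921, 0.1208]
tool_rot: [[0.997, 0.077, 0.002], [0.077, -0.997, -0.001], [0.002, 0.001, -1.0]]
ft_force: [1.3, 2.5, 6.5]
grip_width: 0.0551
gripper_force: 63.0
```

```bash
python3 st.py
```

```text
14.25 pos [ 0.4995 -0.0921  0.1208] psi 4.41 F [1.3 2.5 6.5] T [ 0.216 -0.167  0.285] w 0.0551 63.0 q6 61.8
```

send_rows --deltas '[[[0, 0, 0, 0, 0, 0.02, 0]]]'

```text
time_s: 14.38
position: [0.4995, -0.092, 0.1208]
tool_rot: [[0.998, 0.057, 0.002], [0.057, -0.998, -0.0], [0.002, 0.0, -1.0]]
ft_force: [0.4, 3.1, 6.0]
grip_width: 0.0552
gripper_force: 63.0
```

```bash
python3 st.py
```

```text
14.375 pos [ 0.4995 -0.092   0.1208] psi 3.27 F [0.4 3.1 6. ] T [ 0.316 -0.209  0.408] w 0.0552 63.0 q6 62.9
```

send_rows --deltas '[[[0, 0, 0, 0, 0, 0.025, 0]]]'

```text
time_s: 14.5
position: [0.4995, -0.092, 0.1208]
tool_rot: [[0.999, 0.032, 0.002], [0.032, -0.999, -0.0], [0.002, 0.0, -1.0]]
ft_force: [1.0, 2.2, 6.0]
grip_width: 0.0551
gripper_force: 63.0
```

```bash
python3 st.py
```

```text
14.5 pos [ 0.4995 -0.092   0.1208] psi 1.85 F [1.  2.2 6. ] T [ 0.404 -0.202  0.55 ] w 0.0551 63.0 q6 64.3
```

Torque is 0.55 N m, which is firmly tight. Releasing and going straight up.

send_rows --deltas '[[[0, 0, 0, 0, 0, 0, 0.5], [0, 0, 0, 0, 0, 0, 1], [0, 0, 0, 0, 0, 0, 1], [0, 0, 0, 0, 0, 0, 1], [0, 0, 0, 0, 0, 0, 1], [0, 0, -0.01, 0, 0, 0, 1], [0, 0, -0.03, 0, 0, 0, 1], [0, 0, -0.04, 0, 0, 0, 1], [0, 0, -0.04, 0, 0, 0, 1], [0, 0, -0.03, 0, 0, 0, 1], [0, 0, 0, 0, 0, 0, 1], [0, 0, 0, 0, 0, 0, 1]]]'

```text
time_s: 16.0
position: [0.4986, -0.092, 0.2696]
tool_rot: [[0.999, 0.032, -0.001], [0.032, -0.999, 0.0], [-0.001, -0.0, -1.0]]
ft_force: [0.2, 0.0, -1.1]
grip_width: 0.0853
gripper_force: 0.0
```

```bash
python3 st.py; python3 - <<'E'
from h import *
d,R,t=grab("scene");cv2.imwrite("pics/s4.png",cv2.resize(d["image"][150:300,320:470,::-1],None,fx=4,fy=4,interpolation=cv2.INTER_CUBIC))
W=world(d,R,t).reshape(-1,3);q=W[np.hypot(*(W[:,:2]-[.4993,-.0915]).T)<.03];q=q[q[:,2]<.18];print("top z scene",np.percentile(q[:,2],[99,99.8]))
E
```

```text
16.0 pos [ 0.4986 -0.092   0.2696] psi 1.82 F [ 0.2  0.  -1.1] T [-0.063 -0.017  0.05 ] w 0.0853 0.0 q6 64.3
top z scene [0.15177047 0.15481861]
```

View pics/s4.png

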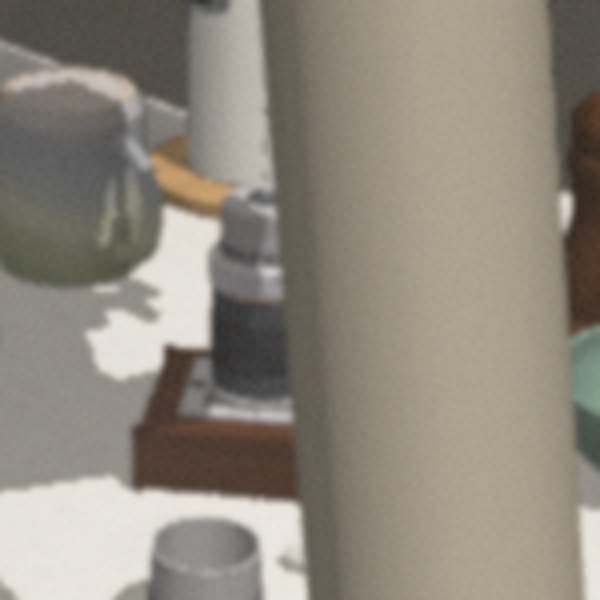

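The grinder stands home in the holder: the sleeve meets the lip at crop (245,395), and its top is at 155 mm as expected. The gripper is well clear.

```bash
python3 -c "
from rig import env
print(env.close_job())"
```

```text
the job is handed in; nothing more can be done
None
```

The grinder stands fully home in its holder, the lock ring was tightened to about 0.55 N m, well under the 1.0 N m that would drag the sleeve, and the job was handed in at about 16 s; I got no verdict back.

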